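# Lock the key-bin rack with its headed pin

## Task

Lock the two bins of key blanks into the sloped rack: swing the red bar by its black knob fully home into the blue fork, then push the yellow-handled headed pin down through the fork's upper ear, the bar's sprung end and the lower ear until its head sits fully home on the fork. The fork is not clamped exactly in the middle of its base and the sprung end pushes back, so feel for the hole and then press the pin firmly. Leave the red-handled short pin in its block and do not disturb the loose things on the bench.

Things in the scene. Friction and masses are not known exactly. Their poses are not given: they have to be found in the camera images.
- rack: Grey steel rack fixed to the bench, base 200 x 300 mm; origin at the centre of its underside, x to the high side (nearest the robot), z up. Its bed slopes 30 degrees down, away from the robot, its centre 85 mm above the bench, and carries two clear bins of brass key blanks (50 mm high).
- fork_base: Steel base plate of the blue fork, at the rack's -y end. Its origin is not on the plate but at the middle setting of the hole's mouth on the fork's top face; z = hole axis, outwards, 30 degrees from vertical, leaning away from the robot; x up the slope; y along the closed bar to its pivot. The fork is clamped somewhere within 10 mm of the middle along x: look or feel for it. Bed at z -82 mm.
- fork_mid (a point): The same point as fork_base's origin: where the blue fork's hole mouth would be at its middle setting. The blue fork: ears 56 (x) x 54 (y) mm, upper ear z -10 to 0, lower ear z -34 to -22 mm, a 15.5 mm hole through both (y = 0, 28 mm from either end in x), an 8 mm web on the -y side, free below the lower ear. In fork_base's frame, but shifted with the fork in x.
- bar (a joint): Angle (rad) of the red retaining bar about its pivot (axis parallel to fork_base's z). 0 = closed at its stop, lying in the fork; positive = swung up the slope, to at most 1.3. A stiff pivot (about 0.35 N m) holds it where it is left.
- bar_pivot (a point): Centre of the bar's top face at the pivot, at x 0, y +230, z -12 mm in fork_base's frame. Bar 24 mm wide, 8 mm thick. A bolt head stands 10 mm over this point.
- bar_knob (a point): Centre of the top of the black upright knob on the bar: 18 mm diameter, 45 mm tall, parallel to fork_base's z axis, its foot on the bar's top face, 130 mm from the pivot. When closed it stands at y +100 mm in fork_base's frame.
- tongue_slot (a point): Centre of the upper mouth of the slot in the bar's steel end plate (62 x 40 x 8 mm; slot 48 mm across the bar, 16 mm along it). The plate is sprung along the bar: with the bar home and no pin in it, the slot lies 3 mm past the fork's hole (away from the pivot); the tapered pin must wedge it back (2 to 5 N).
- pin: The right pin, standing in the wooden block. Origin at the centre of its tip, z along the pin to its head. Steel shank 14 mm diameter, 70 mm long, the first 10 mm tapering to 6 mm at the tip; head collar 30 mm diameter at z 70 to 76; yellow flat handle 12 (x) x 32 (y) x 31 (z) mm at z 76 to 107 (grip across its 12 mm, along the pin's x).
- pin_seat (a point): Centre of the underside of the pin's head collar, 70 mm from the tip; at z = 0 in fork_base's frame when fully home.
- short_pin: Red-handled spare pin, the same but with a 54 mm shank: to be left in its block. Origin at its tip.
- pin_block: Fixed wooden block 70 (x) x 140 (y) x 50 (z) mm; origin at the centre of its underside. Two 16 mm holes, 44 mm deep, at y = -40 and +40 mm; either pin may stand in either.
- padlock: Loose brass padlock, 52 mm wide, 82 mm tall, standing: leave alone. Origin under its centre.
- oil_bottle: Loose white bottle, 56 mm diameter, 140 mm tall, standing: leave alone. Origin under its centre.
- screwdriver: Loose green-handled screwdriver lying on the bench: leave alone.
- rivet_jar: Loose jar, 70 mm diameter, 85 mm tall, standing: leave alone. Origin under its centre.
Things that resemble listed ones, but are neither listed nor needed, are in the scene too. What is shaped like the pin but white is not meant.

How it is judged:
By the outcome, as a careful person would: the job done as asked, in the order asked, and still so for the second after the job is handed in, with the robot touching nothing.
It also fails if it takes over 72 s, if anything falls off the work surface, if the arm or the gripper's body presses on something with over 40 N, if the wrist force passes 120 N, or if a joint passes its speed limit or range.

## Robot

A 6-joint arm with a two-finger parallel gripper is mounted at the origin on the work surface. World frame = base frame: x ahead of the robot, y to its left, z up, the work surface at z = 0. Lengths are in m, angles in rad, forces in N, time in s.
With the tool pointing down it reaches from about 0.35 to 0.875 m from the base axis. Payload 4.2 kg.
Tool frame: the origin (TCP) lies on the mounting face of the last link; the fingertips stand 182 mm ahead of it and the grasp point (between the pads) lies ahead of it (env.hold_point_z is the z of the grasp point in the tool frame, in m); z points along the fingers, y is the line along which they close (so a half turn about z gives the same grasp; the last joint's range is limited). The gripper opens to 87 mm and grips with 3 to 60 N. Pads are 19 mm wide; open, the fingers measure 117 mm over their backs; the gripper's body (75 mm by 190 mm) begins 51 mm behind the grasp point.
Start: joints at [1.39, 0.385, 0.008, 0, -1.194, -0.259], TCP at [0.266, 0.566, 0.405] pointing down, gripper open.
Joint ranges: [-3.14, 3.14], [-1.21, 2.06], [-1.07, 1.41], [-3.16, 2.05], [-2.99, -0.16], [-3.1, 3.1]. Speed limits (rad/s): [2.79, 2.79, 3.14, 3.14, 3.14, 3.14].

## Interface

Orientations are given as a rotation vector (axis times angle).
In Python, from rig import env gives the robot as it stands.
- The arm moves only by the shell command python3 -m pendant 'ROWS'. ROWS is JSON, a list of rows, each an object of numbers: "claw": the closure, from 0 (fully open) to 1 (shut); "x", "y", "z": the shift along the world's x, y, z each as a share of 0.75 m, from -1 to 1; "rx", "ry", "rz": the turn, a rotation vector about the world's x, y, z each as a share of 45 degrees, from -1 to 1. In form: [{"claw": .., "x": .., "y": .., "z": .., "rx": .., "ry": .., "rz": ..}, ...]. A call has 1 to 20 rows; each row is the pose to reach, as a shift and turn from the pose commanded when the call began; what a row does not reach only later rows make up. A row lasts 1/12 s, in which the tool goes at most 41.7 mm and 7.16 degrees, less where a joint would pass 70% of its speed; a pose out of reach is approached as far as the arm can. A call with a number of a shift or a turn outside -1 to 1 is refused whole. A call with a gripper value outside its range is refused whole. The fingers move at their own pace and stop on an object; the grip force is fixed at half the most. Time passes only in rows, so rows that repeat a pose let the fingers close. It gives the time, the measured TCP pose, the force, the opening and the grip force at its end, in the units of the state.
- env.get_state(): the state, without advancing time (a new reading comes with each control period).
- env.read_camera(name): name is "scene" or "top" or "wrist"; returns a dict with "color" (480x640x3 uint8, red, green, blue), "vfov" (degrees; the focal length in pixels is half the picture's height over the tangent of half this angle, whatever the lens; pixels are square), "cx", "cy" (the principal point, pixels), "position" and "rotation" of the camera in the world; the wrist camera has in their place "T_tool_cam" (4x4, takes a point from camera to tool coordinates, whose origin is the TCP and whose axes are the flange's). Camera axes: x right, y up, looking along -z (the intrinsics and any distortion apply to the point x, -y, -z); pixel columns grow to the right and rows downward; lengths in m; the calibration is good to about 2 mm. A picture is of the moment at which its call begins: read the wrist's pose just before it. There is no depth.
- env.hand_in(): hands the job in; it is judged then, once.
The state is a dict: "t": time; "qpos": joint angles; "joint_vel": joint speeds; "tau": joint torques, N m; "tcp_pos": TCP position; "orientation": TCP orientation; "wrist_force": force on the tool from outside, world axes, zero at the start; "wrist_torque": the same for the moment, N m; "grip_width": finger opening in m; "gripper_force": force on a finger pad.
Only numpy, scipy, OpenCV 4.12 (cv2) and the standard library are available. Lean on these libraries where they do the work, as an engineer would, in place of code of your own. Each camera call takes 0.05 s, during which the arm holds its last target. There are 200 camera calls.

## Working session

There is one attempt and no reset: what is moved stays moved. The work goes in short steps, Python scripts to look and compute and a shell command to move; the robot and the scene stay as the last step left them, time stands still between calls to the robot, and variables do not carry over. Pictures are saved under pics/ and viewed, at most 12 in all, crops included, and the job is handed in when it is done.

```bash
mkdir -p pics; ls
python3 - <<'E'
from rig import env
import cv2,numpy as np
s=env.get_state();print({k:np.round(v,3) for k,v in s.items()},env.hold_point_z)
for n in ["scene","top","wrist"]:
    c=env.read_camera(n)
    print({k:(np.round(v,4).tolist() if not isinstance(v,str) else v) for k,v in c.items() if k!="color"})
    cv2.imwrite(f"pics/{n}0.png",c["color"][:,:,::-1])
E
```

```text
pics
{'t': np.float64(0.0), 'qpos': array([ 1.39 ,  0.386,  0.007, -0.   , -1.194, -0.259]), 'joint_vel': array([ 0.002,  0.001, -0.   , -0.   , -0.   , -0.001]), 'tau': array([ 1.0000e-03, -3.9067e+01,  1.8739e+01,  4.2190e+00,  1.1000e-02,
       -0.0000e+00]), 'tcp_pos': array([0.266, 0.565, 0.404]), 'orientation': array([ 3.064e+00, -6.850e-01, -1.000e-03]), 'wrist_force': array([-0.496,  0.428,  0.127]), 'wrist_torque': array([-0.005, -0.017,  0.012]), 'gripper_force': np.float64(0.0), 'grip_width': np.float64(0.087)} 0.1635
{'vfov': 46.7508, 'cx': 318.7685, 'cy': 244.7359, 'position': [1.1116, 0.8785, 0.7645], 'rotation': [0.3658, 1.3025, 2.2868]}
{'vfov': 48.522, 'cx': 321.1655, 'cy': 241.9432, 'position': [0.3211, -0.0259, 1.2551], 'rotation': [0.168, -0.1519, -1.4058]}
{'vfov': 60.9815, 'cx': 322.2023, 'cy': 243.5278, 'T_tool_cam': [[0.0001, 0.9554, 0.2953, 0.0802], [1.0, -0.0004, 0.0009, -0.0004], [0.001, 0.2953, -0.9554, 0.0198], [0.0, 0.0, 0.0, 1.0]]}
```

View pics/scene0.png

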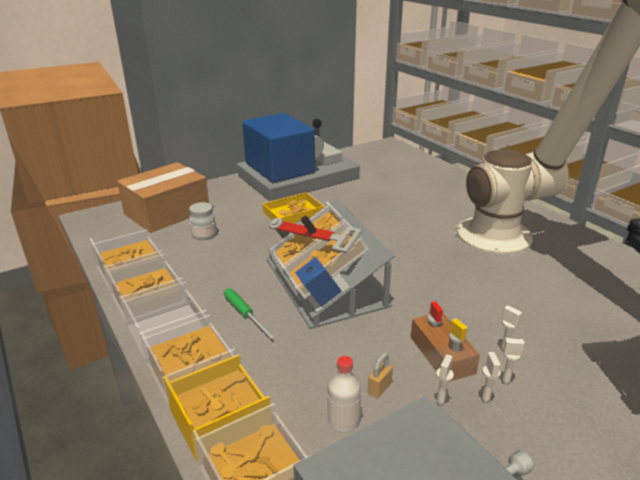

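View pics/top0.png

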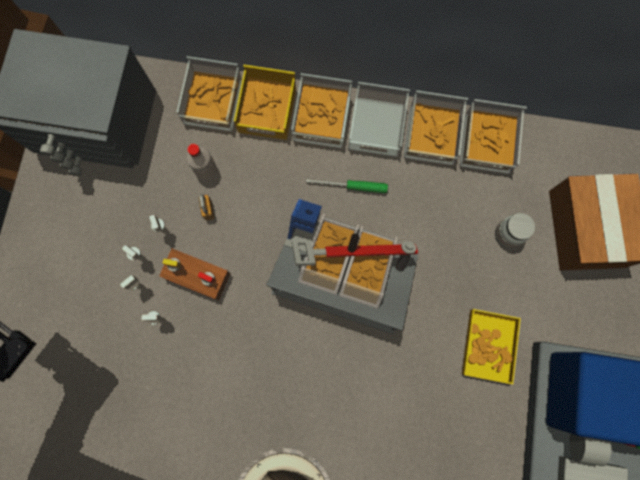

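```bash
cat > h.py <<'E'
import cv2,numpy as np
from scipy.spatial.transform import Rotation as R
def tile(src,box,size=(400,300)):
    im=cv2.imread(src);x0,y0,x1,y1=box;sx=size[0]/(x1-x0);sy=size[1]/(y1-y0)
    o=cv2.resize(im[y0:y1,x0:x1],size,interpolation=cv2.INTER_CUBIC)
    for x in range((x0+19)//20*20,x1,20):
        u=int((x+.5-x0)*sx);cv2.line(o,(u,0),(u,6),(255,255,0),1);cv2.putText(o,str(x),(u-9,16),0,.33,(255,255,0),1)
    for y in range((y0+19)//20*20,y1,20):
        v=int((y+.5-y0)*sy);cv2.line(o,(0,v),(6,v),(255,255,0),1);cv2.putText(o,str(y),(8,v+4),0,.33,(255,255,0),1)
    return o
class Cam:
    def __init__(s,vfov,cx,cy,pos,Rm):
        s.f=240/np.tan(np.radians(vfov)/2);s.cx,s.cy,s.p,s.R=cx,cy,np.array(pos,float),Rm
    def proj(s,X):
        d=(np.atleast_2d(X)-s.p)@s.R
        return np.c_[s.cx+s.f*d[:,0]/-d[:,2], s.cy+s.f*d[:,1]/d[:,2]]
    def ray(s,u,v):
        return s.R@np.array([(u-s.cx)/s.f,-(v-s.cy)/s.f,-1.])
    def atz(s,u,v,z):
        d=s.ray(u,v);return s.p+d*(z-s.p[2])/d[2]
scene=Cam(46.7508,318.7685,244.7359,[1.1116,.8785,.7645],R.from_rotvec([.3658,1.3025,2.2868]).as_matrix())
top=Cam(48.522,321.1655,241.9432,[.3211,-.0259,1.2551],R.from_rotvec([.168,-.1519,-1.4058]).as_matrix())
TC=np.array([[.0001,.9554,.2953,.0802],[1,-.0004,.0009,-.0004],[.001,.2953,-.9554,.0198],[0,0,0,1]])
def wristcam(st):
    Rt=R.from_rotvec(st["orientation"]).as_matrix()
    return Cam(60.9815,322.2023,243.5278,np.array(st["tcp_pos"])+Rt@TC[:3,3],Rt@TC[:3,:3])
E
python3 - <<'E'
from h import *
T=np.vstack([np.hstack([tile("pics/top0.png",(270,190,430,310)),tile("pics/scene0.png",(255,190,415,310))]),
 np.hstack([tile("pics/top0.png",(150,240,246,312)),tile("pics/scene0.png",(400,290,496,362))])])
cv2.imwrite("pics/m1.png",T)
E
```

```text
(no output)
```

View pics/m1.png

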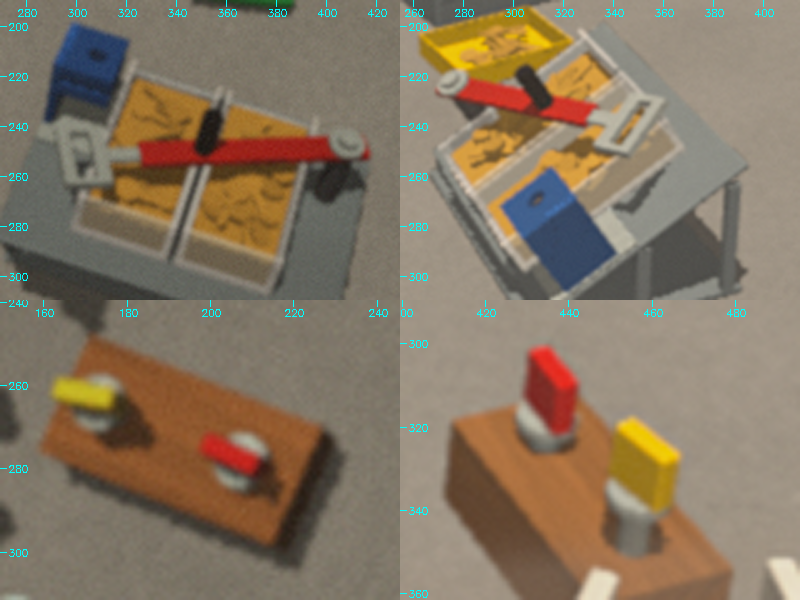

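```bash
cat > fit.py <<'E'
from h import *
from scipy.optimize import least_squares
S=[("hole",scene,309.3,268.7),("piv",scene,275.3,222.3),("knob",scene,304.1,218.7),("slot",scene,347.3,239.5),
 ("hole",top,308.3,211.5),("piv",top,408.7,245.5),("knob",top,356.3,231.1),("slot",top,304.7,251.5)]
def frame(p):
    c,s=np.cos(p[3]),np.sin(p[3]); t=np.radians(30)
    # horizontal direction toward low side (away from robot): d
    d=np.array([c,s,0]); z=np.sin(t)*d+np.cos(t)*np.array([0,0,1]); x=-np.cos(t)*d+np.sin(t)*np.array([0,0,1])
    return np.c_[x,np.cross(z,x),z]
def pts(p):
    F=frame(p);a=p[4];pol=lambda L,z:[L*np.sin(a),.230-L*np.cos(a),z]
    L=dict(hole=[p[5],0,0],piv=[0,.23,-.002],knob=pol(.13,.033),slot=pol(.233,-.012))
    return {k:p[:3]+F@np.array(v) for k,v in L.items()}
def fit(S,p0=[.55,.05,.2,0,.3,0]):
    f=lambda p:np.concatenate([c.proj(pts(p)[k])[0]-[u,v] for k,c,u,v in S])
    return least_squares(f,p0,loss="soft_l1")
E
python3 - <<'E'
from fit import *
r=fit(S);np.set_printoptions(precision=4,suppress=True)
print(r.x,"\n",r.fun.reshape(-1,2));print(pts(r.x));np.save("p.npy",r.x)
print(frame(r.x))
# pins
for n,a,b in [("Y",(458.9,322.9),(170.1,261.8))]:
    f=lambda X:np.r_[scene.proj(X)[0]-a,top.proj(X)[0]-b]
    q=least_squares(f,[.5,.25,.1]);print(q.x,q.fun)
a=scene.atz(453.1,318.7,.113);b=scene.atz(464.7,327.0,.113);print(a,b,b-a,np.linalg.norm(b-a),(a+b)/2)
t=lambda u,v:(150+u/4.1667-.5,240+v/4.1667-.5)
a=top.atz(*t(57,88),.113);b=top.atz(*t(116,101),.113);print("top",b-a,(a+b)/2)
for n,u,v in [("c1",92,34),("c2",328,128),("c3",272,246),("c4",40,150)]: print(n,top.atz(*t(u,v),.05))
E
```

```text
[ 0.6242  0.0419  0.1261 -0.1871  0.4776  0.0061] 
 [[-0.0659  0.1247]
 [-0.6877  0.0616]
 [-0.4706  0.1196]
 [-1.0061 -0.7665]
 [ 0.252   0.3331]
 [ 0.139   0.0329]
 [-0.99    5.2208]
 [-1.5184 -0.1442]]
{'hole': array([0.619 , 0.0428, 0.1291]), 'piv': array([ 0.5805, -0.184 ,  0.1244]), 'knob': array([ 0.5683, -0.0641,  0.1845]), 'slot': array([0.5229, 0.0375, 0.1692])}
[[-0.8509 -0.186   0.4913]
 [ 0.161  -0.9826 -0.093 ]
 [ 0.5     0.      0.866 ]]
[0.4643 0.3236 0.1103] [-0.349   0.0006 -0.334   0.2344]
[0.4667 0.3114 0.113 ] [0.4659 0.3407 0.113 ] [-0.0008  0.0293  0.    ] 0.029293467863424093 [0.4663 0.326  0.113 ]
top [-0.0018 -0.0318  0.    ] [0.4638 0.3217 0.113 ]
c1 [0.5053 0.3452 0.05  ]
c2 [0.4745 0.2063 0.05  ]
c3 [0.4062 0.2237 0.05  ]
c4 [0.4375 0.3593 0.05  ]
```

```bash
cat >> fit.py <<'E'
from rig import env
def tool_fork(p):
    F=frame(p);return np.c_[F[:,1],F[:,0],-F[:,2]]
def go(grasp,Rt,cur=None):
    """print row for putting the grasp point at grasp with tool rotation Rt"""
    s=env.get_state() if cur is None else cur
    R0=R.from_rotvec(s["orientation"]).as_matrix()
    tcp=np.array(grasp)-Rt[:,2]*env.hold_point_z
    d=(tcp-s["tcp_pos"])/.75; w=R.from_matrix(Rt@R0.T).as_rotvec()/np.radians(45)
    print("t",round(float(s["t"]),2),"tcp",np.round(tcp,4),"rows x y z",np.round(d,4),"r",np.round(w,4))
E
python3 - <<'E'
from fit import *
p=np.load("p.npy");F=frame(p);k=pts(p)["knob"]
go(k+F[:,2]*.06,tool_fork(p))
go(k-F[:,2]*.02,tool_fork(p))
E
```

```text
t 0.15 tcp [ 0.6781 -0.0849  0.3781] rows x y z [ 0.5494 -0.8671 -0.0344] r [-0.3245  0.6362 -1.6374]
t 0.15 tcp [ 0.6388 -0.0775  0.3088] rows x y z [ 0.497  -0.8572 -0.1268] r [-0.3245  0.6362 -1.6374]
```

```bash
python3 -m pendant '[{"claw":0,"x":0.28,"y":-0.43,"z":0.06,"rz":-0.9},{"claw":0,"x":0.28,"y":-0.43,"z":0.06,"rz":-0.9},{"claw":0,"x":0.28,"y":-0.43,"z":0.06,"rz":-0.9},{"claw":0,"x":0.28,"y":-0.43,"z":0.06,"rz":-0.9},{"claw":0,"x":0.28,"y":-0.43,"z":0.06,"rz":-0.9},{"claw":0,"x":0.28,"y":-0.43,"z":0.06,"rz":-0.9},{"claw":0,"x":0.28,"y":-0.43,"z":0.06,"rz":-0.9},{"claw":0,"x":0.28,"y":-0.43,"z":0.06,"rz":-0.9},{"claw":0,"x":0.28,"y":-0.43,"z":0.06,"rz":-0.9},{"claw":0,"x":0.28,"y":-0.43,"z":0.06,"rz":-0.9},{"claw":0,"x":0.28,"y":-0.43,"z":0.06,"rz":-0.9},{"claw":0,"x":0.28,"y":-0.43,"z":0.06,"rz":-0.9}]'
python3 - <<'E'
from fit import *
p=np.load("p.npy");F=frame(p);k=pts(p)["knob"]
go(k+F[:,2]*.06,tool_fork(p))
E
```

```text
t 0.15 tcp [ 0.6781 -0.0849  0.3781] rows x y z [ 0.5494 -0.8671 -0.0344] r [-0.3245  0.6362 -1.6374]validation failed for argument at $[0]...
```

```bash
python3 -m pendant '[{"claw":0,"x":0.28,"y":-0.43,"z":0.06,"rx":0,"ry":0,"rz":-0.9},{"claw":0,"x":0.28,"y":-0.43,"z":0.06,"rx":0,"ry":0,"rz":-0.9},{"claw":0,"x":0.28,"y":-0.43,"z":0.06,"rx":0,"ry":0,"rz":-0.9},{"claw":0,"x":0.28,"y":-0.43,"z":0.06,"rx":0,"ry":0,"rz":-0.9},{"claw":0,"x":0.28,"y":-0.43,"z":0.06,"rx":0,"ry":0,"rz":-0.9},{"claw":0,"x":0.28,"y":-0.43,"z":0.06,"rx":0,"ry":0,"rz":-0.9},{"claw":0,"x":0.28,"y":-0.43,"z":0.06,"rx":0,"ry":0,"rz":-0.9},{"claw":0,"x":0.28,"y":-0.43,"z":0.06,"rx":0,"ry":0,"rz":-0.9},{"claw":0,"x":0.28,"y":-0.43,"z":0.06,"rx":0,"ry":0,"rz":-0.9},{"claw":0,"x":0.28,"y":-0.43,"z":0.06,"rx":0,"ry":0,"rz":-0.9},{"claw":0,"x":0.28,"y":-0.43,"z":0.06,"rx":0,"ry":0,"rz":-0.9},{"claw":0,"x":0.28,"y":-0.43,"z":0.06,"rx":0,"ry":0,"rz":-0.9}]'
python3 - <<'E'
from fit import *
p=np.load("p.npy");F=frame(p);k=pts(p)["knob"]
go(k+F[:,2]*.06,tool_fork(p))
E
```

```text
t: 1.15
tcp_pos: [0.4763, 0.2424, 0.4495]
orientation: [2.637, -1.707, -0.001]
wrist_force: [-0.1, -0.7, -0.3]
grip_width: 0.0872
gripper_force: 0.0
t 1.15 tcp [ 0.6781 -0.0849  0.3781] rows x y z [ 0.2691 -0.4365 -0.0951] r [-0.0797  0.6716 -0.7576]
```

```bash
python3 -m pendant '[{"claw":0,"x":0.27,"y":-0.43,"z":-0.04,"rx":-0.08,"ry":0.67,"rz":-0.757},{"claw":0,"x":0.27,"y":-0.43,"z":-0.04,"rx":-0.08,"ry":0.67,"rz":-0.757},{"claw":0,"x":0.27,"y":-0.43,"z":-0.04,"rx":-0.08,"ry":0.67,"rz":-0.757},{"claw":0,"x":0.27,"y":-0.43,"z":-0.04,"rx":-0.08,"ry":0.67,"rz":-0.757},{"claw":0,"x":0.27,"y":-0.43,"z":-0.04,"rx":-0.08,"ry":0.67,"rz":-0.757},{"claw":0,"x":0.27,"y":-0.43,"z":-0.04,"rx":-0.08,"ry":0.67,"rz":-0.757},{"claw":0,"x":0.27,"y":-0.43,"z":-0.04,"rx":-0.08,"ry":0.67,"rz":-0.757},{"claw":0,"x":0.27,"y":-0.43,"z":-0.04,"rx":-0.08,"ry":0.67,"rz":-0.757},{"claw":0,"x":0.27,"y":-0.43,"z":-0.04,"rx":-0.08,"ry":0.67,"rz":-0.757},{"claw":0,"x":0.27,"y":-0.43,"z":-0.04,"rx":-0.08,"ry":0.67,"rz":-0.757},{"claw":0,"x":0.27,"y":-0.43,"z":-0.04,"rx":-0.08,"ry":0.67,"rz":-0.757},{"claw":0,"x":0.27,"y":-0.43,"z":-0.04,"rx":-0.08,"ry":0.67,"rz":-0.757}]'
python3 - <<'E'
from fit import *
p=np.load("p.npy");F=frame(p);k=pts(p)["knob"]
s=env.get_state();c=env.read_camera("wrist");cv2.imwrite("pics/w1.png",c["color"][:,:,::-1])
np.save("w1.npy",[*s["tcp_pos"],*s["orientation"]])
go(k+F[:,2]*.06,tool_fork(p));W=wristcam(s)
print({n:W.proj(x)[0].round(1) for n,x in pts(p).items()})
cv2.imwrite("pics/w1b.png",tile("pics/w1.png",(0,0,640,480),(800,600)))
E
```

```text
t: 2.15
tcp_pos: [0.6788, -0.0781, 0.4186]
orientation: [1.759, -2.116, -0.568]
wrist_force: [-0.1, -0.1, 0.1]
grip_width: 0.0871
gripper_force: 0.0
t 2.2 tcp [ 0.6781 -0.0849  0.3781] rows x y z [-0.0005 -0.0099 -0.0553] r [-0.0008  0.0015 -0.0058]
{'hole': array([226.1, 372.4]), 'piv': array([192.1,  45.6]), 'knob': array([289.3, 243.4]), 'slot': array([356.5, 338.3])}
```

View pics/w1b.png

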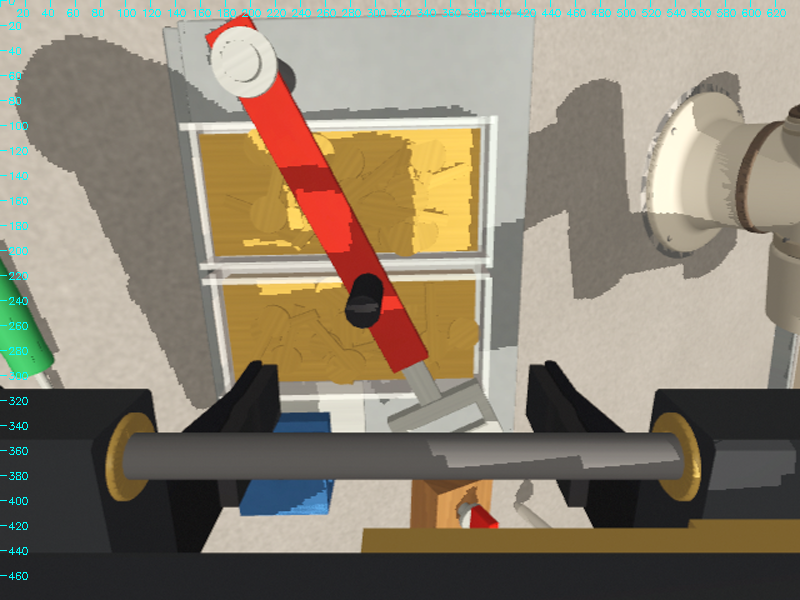

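```bash
cat >> fit.py <<'E'
w=np.load("w1.npy");W1=wristcam(dict(tcp_pos=w[:3],orientation=w[3:]))
S2=[s for i,s in enumerate(S) if i!=6]+[("knob",W1,290,246.),("piv",W1,194,48.5)]*2
E
python3 - <<'E'
from fit import *
r=fit(S2);p=r.x;np.set_printoptions(precision=4,suppress=True)
print(p,"\n",r.fun.reshape(-1,2));print(pts(p));np.save("p.npy",p)
F=frame(p);k=pts(p)["knob"]
go(k-F[:,2]*.02,tool_fork(p))
E
```

```text
[ 0.624   0.0434  0.1265 -0.1889  0.4754  0.0055] 
 [[ 0.1363  0.4649]
 [-0.1701  0.128 ]
 [-0.0316  0.3091]
 [-0.6085 -0.4306]
 [-0.3646  0.0647]
 [-0.5965  0.1438]
 [-2.3835 -0.414 ]
 [ 0.1452 -0.0391]
 [-0.0923 -0.1926]
 [ 0.1452 -0.0391]
 [-0.0923 -0.1926]]
{'hole': array([0.6194, 0.0443, 0.1292]), 'piv': array([ 0.5799, -0.1824,  0.1247]), 'knob': array([ 0.5682, -0.0624,  0.1848]), 'slot': array([0.5231, 0.0394, 0.1694])}
t 2.2 tcp [ 0.6386 -0.0759  0.3091] rows x y z [-0.0531  0.0021 -0.1473] r [-0.0008  0.0015 -0.0082]
```

```bash
python3 -m pendant '[{"claw":0,"x":-0.027,"y":0.001,"z":-0.074,"rx":0,"ry":0,"rz":-0.008},{"claw":0,"x":-0.027,"y":0.001,"z":-0.074,"rx":0,"ry":0,"rz":-0.008},{"claw":0,"x":-0.053,"y":0.002,"z":-0.147,"rx":0,"ry":0,"rz":-0.008},{"claw":0,"x":-0.053,"y":0.002,"z":-0.147,"rx":0,"ry":0,"rz":-0.008},{"claw":0,"x":-0.053,"y":0.002,"z":-0.147,"rx":0,"ry":0,"rz":-0.008},{"claw":0.5,"x":-0.053,"y":0.002,"z":-0.147,"rx":0,"ry":0,"rz":-0.008},{"claw":0.8,"x":-0.053,"y":0.002,"z":-0.147,"rx":0,"ry":0,"rz":-0.008},{"claw":1,"x":-0.053,"y":0.002,"z":-0.147,"rx":0,"ry":0,"rz":-0.008},{"claw":1,"x":-0.053,"y":0.002,"z":-0.147,"rx":0,"ry":0,"rz":-0.008},{"claw":1,"x":-0.053,"y":0.002,"z":-0.147,"rx":0,"ry":0,"rz":-0.008},{"claw":1,"x":-0.053,"y":0.002,"z":-0.147,"rx":0,"ry":0,"rz":-0.008},{"claw":1,"x":-0.053,"y":0.002,"z":-0.147,"rx":0,"ry":0,"rz":-0.008}]'
python3 - <<'E'
from fit import *
p=np.load("p.npy");F=frame(p)
# arc: knob pos (fork frame) for angles, relative to start angle
s=env.get_state()
kg=s["tcp_pos"]+R.from_rotvec(s["orientation"]).as_matrix()[:,2]*env.hold_point_z
kl=F.T@(kg-p[:3]);a0=np.arctan2(kl[0],.230-kl[1]);Lr=np.hypot(kl[0],.23-kl[1]);print(kl,a0,Lr)
for a in [.4,.3,.2,.1,0,-.05]:
    d=F@(np.array([.13*np.sin(a),.23-.13*np.cos(a),kl[2]])-kl)
    print(a,np.round(d/.75,4), "rot",np.round(F[:,2]*(a-a0)/np.radians(45),3))
E
```

```text
t: 3.2
tcp_pos: [0.6389, -0.0781, 0.3098]
orientation: [1.753, -2.125, -0.567]
wrist_force: [-0.6, 0.0, -0.5]
grip_width: 0.0481
gripper_force: 0.0
[0.05890383 0.11623351 0.01398977] 0.47775508949267487 0.12811118733582494
0.4 [ 0.0109  0.006  -0.0055] rot [-0.049  0.009 -0.086]
0.3 [ 0.0258  0.0092 -0.0137] rot [-0.111  0.021 -0.196]
0.2 [ 0.0409  0.0107 -0.0221] rot [-0.174  0.033 -0.306]
0.1 [ 0.056   0.0104 -0.0306] rot [-0.236  0.045 -0.417]
0 [ 0.0709  0.0085 -0.0393] rot [-0.299  0.057 -0.527]
-0.05 [ 0.0782  0.0069 -0.0436] rot [-0.33   0.063 -0.582]
```

```bash
python3 -m pendant '[{"claw":1,"x":0,"y":0,"z":0,"rx":0,"ry":0,"rz":0},{"claw":1,"x":0,"y":0,"z":0,"rx":0,"ry":0,"rz":0},{"claw":1,"x":0,"y":0,"z":0,"rx":0,"ry":0,"rz":0},{"claw":1,"x":0,"y":0,"z":0,"rx":0,"ry":0,"rz":0},{"claw":1,"x":0,"y":0,"z":0,"rx":0,"ry":0,"rz":0},{"claw":1,"x":0,"y":0,"z":0,"rx":0,"ry":0,"rz":0},{"claw":1,"x":0,"y":0,"z":0,"rx":0,"ry":0,"rz":0},{"claw":1,"x":0,"y":0,"z":0,"rx":0,"ry":0,"rz":0}]'
```

```text
t: 3.87
tcp_pos: [0.6387, -0.0779, 0.3095]
orientation: [1.753, -2.124, -0.569]
wrist_force: [-1.7, 1.4, 1.1]
grip_width: 0.0169
gripper_force: 30.0
```

```bash
python3 -m pendant '[{"claw":1,"x":0.0055,"y":0.003,"z":-0.0027,"rx":-0.025,"ry":0.005,"rz":-0.043},{"claw":1,"x":0.011,"y":0.006,"z":-0.0055,"rx":-0.049,"ry":0.009,"rz":-0.086},{"claw":1,"x":0.018,"y":0.008,"z":-0.0096,"rx":-0.08,"ry":0.015,"rz":-0.141},{"claw":1,"x":0.026,"y":0.0092,"z":-0.0137,"rx":-0.111,"ry":0.021,"rz":-0.196},{"claw":1,"x":0.033,"y":0.01,"z":-0.018,"rx":-0.142,"ry":0.027,"rz":-0.251},{"claw":1,"x":0.041,"y":0.0107,"z":-0.0221,"rx":-0.174,"ry":0.033,"rz":-0.306},{"claw":1,"x":0.0485,"y":0.0106,"z":-0.0264,"rx":-0.205,"ry":0.039,"rz":-0.361},{"claw":1,"x":0.056,"y":0.0104,"z":-0.0306,"rx":-0.236,"ry":0.045,"rz":-0.417},{"claw":1,"x":0.0635,"y":0.0095,"z":-0.035,"rx":-0.268,"ry":0.051,"rz":-0.472},{"claw":1,"x":0.0635,"y":0.0095,"z":-0.035,"rx":-0.268,"ry":0.051,"rz":-0.472},{"claw":1,"x":0.0635,"y":0.0095,"z":-0.035,"rx":-0.268,"ry":0.051,"rz":-0.472}]'
```

```text
t: 4.78
tcp_pos: [0.6869, -0.0723, 0.2825]
orientation: [1.236, -2.398, -0.441]
wrist_force: [1.2, -5.8, -3.2]
grip_width: 0.0174
gripper_force: 30.0
```

```bash
python3 -m pendant '[{"claw":1,"x":0.004,"y":-0.0005,"z":-0.002,"rx":-0.016,"ry":0.003,"rz":-0.029},{"claw":1,"x":0.0075,"y":-0.001,"z":-0.0043,"rx":-0.031,"ry":0.006,"rz":-0.055},{"claw":1,"x":0.0095,"y":-0.0015,"z":-0.0056,"rx":-0.031,"ry":0.006,"rz":-0.055},{"claw":1,"x":0.012,"y":-0.002,"z":-0.007,"rx":-0.031,"ry":0.006,"rz":-0.055},{"claw":1,"x":0.012,"y":-0.002,"z":-0.007,"rx":-0.031,"ry":0.006,"rz":-0.055},{"claw":1,"x":0.012,"y":-0.002,"z":-0.007,"rx":-0.031,"ry":0.006,"rz":-0.055}]'
python3 - <<'E'
from fit import *
p=np.load("p.npy");F=frame(p);s=env.get_state()
kg=s["tcp_pos"]+R.from_rotvec(s["orientation"]).as_matrix()[:,2]*env.hold_point_z
print(F.T@(kg-p[:3]),F.T@s["wrist_force"])
E
```

```text
t: 5.28
tcp_pos: [0.6906, -0.0727, 0.2803]
orientation: [1.168, -2.401, -0.44]
wrist_force: [-20.0, 0.4, 13.9]
grip_width: 0.0174
gripper_force: 30.2
[0.004567   0.10216512 0.01331689] [24.01111909  3.3852707   2.18637613]
```

```bash
python3 -m pendant '[{"claw":0,"x":-0.006,"y":0.001,"z":0.003,"rx":0,"ry":0,"rz":0},{"claw":0,"x":-0.006,"y":0.001,"z":0.003,"rx":0,"ry":0,"rz":0},{"claw":0,"x":-0.006,"y":0.001,"z":0.003,"rx":0,"ry":0,"rz":0},{"claw":0,"x":-0.006,"y":0.001,"z":0.003,"rx":0,"ry":0,"rz":0},{"claw":0,"x":-0.006,"y":0.001,"z":0.003,"rx":0,"ry":0,"rz":0},{"claw":0,"x":0.024,"y":-0.004,"z":0.054,"rx":0,"ry":0,"rz":0},{"claw":0,"x":0.059,"y":-0.011,"z":0.118,"rx":0,"ry":0,"rz":0},{"claw":0,"x":0.059,"y":-0.011,"z":0.118,"rx":0,"ry":0,"rz":0},{"claw":0,"x":0.1,"y":0.2,"z":0.118,"rx":0.3,"ry":-0.057,"rz":0.527},{"claw":0,"x":0.1,"y":0.2,"z":0.118,"rx":0.3,"ry":-0.057,"rz":0.527},{"claw":0,"x":0.1,"y":0.2,"z":0.118,"rx":0.3,"ry":-0.057,"rz":0.527},{"claw":0,"x":0.1,"y":0.2,"z":0.118,"rx":0.3,"ry":-0.057,"rz":0.527},{"claw":0,"x":0.1,"y":0.2,"z":0.118,"rx":0.3,"ry":-0.057,"rz":0.527},{"claw":0,"x":0.1,"y":0.2,"z":0.118,"rx":0.3,"ry":-0.057,"rz":0.527},{"claw":0,"x":0.1,"y":0.2,"z":0.118,"rx":0.3,"ry":-0.057,"rz":0.527}]'
python3 - <<'E'
from fit import *
p=np.load("p.npy");F=frame(p);p2=p.copy();p2[4]=0
s=env.get_state();c=env.read_camera("wrist");cv2.imwrite("pics/w2.png",c["color"][:,:,::-1])
np.save("w2.npy",[*s["tcp_pos"],*s["orientation"]])
W=wristcam(s)
print({n:W.proj(x)[0].round(1) for n,x in pts(p2).items()})
cv2.imwrite("pics/w2b.png",tile("pics/w2.png",(100,0,500,300),(800,600)))
E
```

```text
t: 6.53
tcp_pos: [0.7706, 0.0777, 0.3658]
orientation: [1.752, -2.123, -0.568]
wrist_force: [-0.1, -1.1, -0.3]
grip_width: 0.0868
gripper_force: 0.0
{'hole': array([331.4, 149.3]), 'piv': array([ 321.8, -372.5]), 'knob': array([322.2, -65.9]), 'slot': array([322.5, 152.7])}
```

View pics/w2b.png

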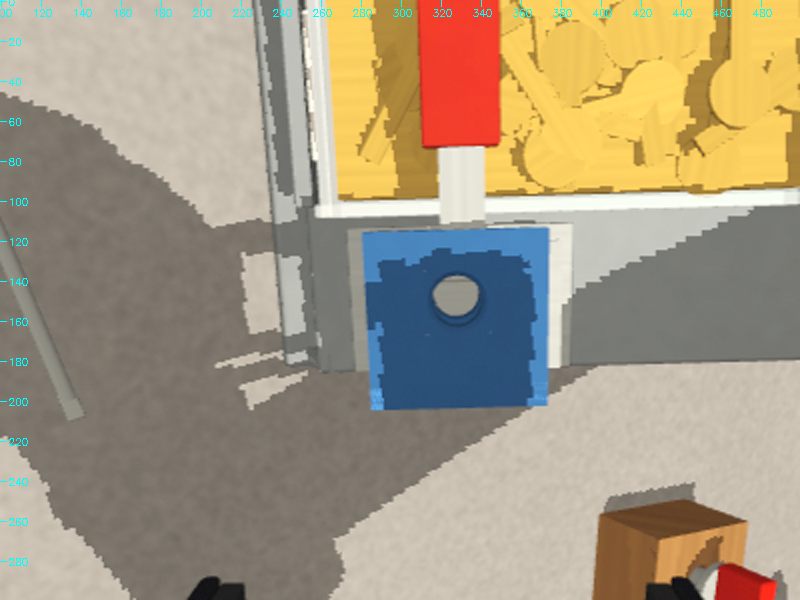

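```bash
cat > fit2.py <<'E'
from fit import *
w=np.load("w2.npy");W2=wristcam(dict(tcp_pos=w[:3],orientation=w[3:]))
T=lambda u,v:np.array([u/2+100-.25,v/2-.25])
O2=[("hole",T(457,298)),("A",T(362,233)),("B",T(549,229)),("C",T(371,408)),("D",T(547,405)),("E",T(462,147)),("G",T(459,1))]
def res(p):
    r=[c.proj(pts(p)[k])[0]-[u,v] for k,c,u,v in S2]
    F=frame(p);s=p[5];L=dict(hole=[s,0,0],A=[s-.028,.027,0],B=[s+.028,.027,0],C=[s-.028,-.027,0],D=[s+.028,-.027,0],E=[0,p[6],-.012],G=[0,p[7],-.012])
    r+=[2*(W2.proj(p[:3]+F@np.array(L[n]))[0]-uv) for n,uv in O2]
    return np.concatenate(r)
E
python3 - <<'E'
from fit2 import *
np.set_printoptions(precision=4,suppress=True)
r=least_squares(res,[*np.load("p.npy"),.06,.1],loss="soft_l1");p=r.x
print(p,"\n",r.fun.reshape(-1,2));np.save("p2.npy",p);P=pts(p);print(P)
# grasp of knob at stop
w=np.array([0.6906,-.0727,.2803]);g=w+R.from_rotvec([1.168,-2.401,-.44]).as_matrix()[:,2]*env.hold_point_z
print("knob at stop",frame(p).T@(g-p[:3]))
# go to pin
Rt=np.c_[[0,-1,0],[-1,0,0],[0,0,-1]].astype(float)
go([.464,.322,.26],Rt);go([.464,.322,.105],Rt)
E
```

```text
[ 0.6202  0.05    0.1301 -0.1605  0.4516 -0.0026  0.0499  0.0889] 
 [[ 0.2172  2.2344]
 [-0.1274 -0.0338]
 [ 0.65    0.6838]
 [ 0.4963  0.3018]
 [-2.5463 -1.5907]
 [-2.6565 -1.7453]
 [-4.9374 -1.3813]
 [ 1.0587 10.8349]
 [-0.3537  9.2526]
 [ 1.0587 10.8349]
 [-0.3537  9.2526]
 [ 0.1662 20.6264]
 [-0.6085 -3.7092]
 [ 0.24   -4.8773]
 [ 0.2048 -1.1437]
 [-0.0367 -2.6136]
 [-0.3003  0.0053]
 [ 0.0169 -0.0003]]
{'hole': array([0.6224, 0.0496, 0.1288]), 'piv': array([ 0.5825, -0.1769,  0.1284]), 'knob': array([ 0.5699, -0.0564,  0.1871]), 'slot': array([0.5241, 0.0449, 0.1706])}
knob at stop [0.0011 0.1081 0.0111]
t 6.58 tcp [0.464  0.322  0.4235] rows x y z [-0.4087  0.327   0.0765] r [-0.0642 -0.6634  0.2388]
t 6.58 tcp [0.464  0.322  0.2685] rows x y z [-0.4087  0.327  -0.1302] r [-0.0642 -0.6634  0.2388]
```

```bash
sed -i 's/,\.027,0\]/,p[8],0]/g; s/,-\.027,0\]/,p[8]-.054,0]/g' fit2.py
python3 - <<'E'
from fit2 import *
np.set_printoptions(precision=4,suppress=True)
r=least_squares(res,[*np.load("p.npy"),.06,.1,.02],loss="soft_l1");p=r.x
print(p,"\n",r.fun.reshape(-1,2));np.save("p2.npy",p);P=pts(p);print(P)
w=np.array([0.6906,-.0727,.2803]);g=w+R.from_rotvec([1.168,-2.401,-.44]).as_matrix()[:,2]*env.hold_point_z
print("knob at stop",frame(p).T@(g-p[:3]))
E
```

```text
[ 0.6181  0.0442  0.1281 -0.1619  0.4484 -0.0025  0.0441  0.0835  0.0198] 
 [[-0.2965  1.4432]
 [-0.3302 -0.4833]
 [ 0.1128  0.3655]
 [-0.3996  0.011 ]
 [-0.1081 -0.0012]
 [-0.3401 -0.0832]
 [-2.4559 -0.0802]
 [ 0.4543  0.6524]
 [ 0.0778 -0.993 ]
 [ 0.4543  0.6524]
 [ 0.0778 -0.993 ]
 [-0.1366  0.03  ]
 [ 0.6821  0.2328]
 [-0.4557 -0.6385]
 [ 1.1058  0.8236]
 [-0.8529 -0.3939]
 [-0.492   0.0077]
 [-0.0246  0.0004]]
{'hole': array([0.6203, 0.0439, 0.1268]), 'piv': array([ 0.5801, -0.1826,  0.1264]), 'knob': array([ 0.5681, -0.062 ,  0.1848]), 'slot': array([0.5226, 0.0395, 0.1682])}
knob at stop [0.001  0.1021 0.0135]
```

```bash
python3 -m pendant '[{"claw":0,"x":-0.05,"y":0.05,"z":0.076,"rx":-0.01,"ry":-0.1,"rz":0.04},{"claw":0,"x":-0.408,"y":0.329,"z":0.076,"rx":-0.064,"ry":-0.663,"rz":0.239},{"claw":0,"x":-0.408,"y":0.329,"z":0.076,"rx":-0.064,"ry":-0.663,"rz":0.239},{"claw":0,"x":-0.408,"y":0.329,"z":0.076,"rx":-0.064,"ry":-0.663,"rz":0.239},{"claw":0,"x":-0.408,"y":0.329,"z":0.076,"rx":-0.064,"ry":-0.663,"rz":0.239},{"claw":0,"x":-0.408,"y":0.329,"z":0.076,"rx":-0.064,"ry":-0.663,"rz":0.239},{"claw":0,"x":-0.408,"y":0.329,"z":0.076,"rx":-0.064,"ry":-0.663,"rz":0.239},{"claw":0,"x":-0.408,"y":0.329,"z":0.076,"rx":-0.064,"ry":-0.663,"rz":0.239},{"claw":0,"x":-0.408,"y":0.329,"z":0.076,"rx":-0.064,"ry":-0.663,"rz":0.239},{"claw":0,"x":-0.408,"y":0.329,"z":0.076,"rx":-0.064,"ry":-0.663,"rz":0.239},{"claw":0,"x":-0.408,"y":0.329,"z":0.076,"rx":-0.064,"ry":-0.663,"rz":0.239},{"claw":0,"x":-0.408,"y":0.329,"z":0.076,"rx":-0.064,"ry":-0.663,"rz":0.239},{"claw":0,"x":-0.408,"y":0.329,"z":0.076,"rx":-0.064,"ry":-0.663,"rz":0.239}]'
python3 - <<'E'
from fit import *
Rt=np.c_[[0,-1,0],[-1,0,0],[0,0,-1]].astype(float)
s=env.get_state();c=env.read_camera("wrist");cv2.imwrite("pics/w3.png",c["color"][:,:,::-1]);np.save("w3.npy",[*s["tcp_pos"],*s["orientation"]])
print(wristcam(s).proj([[.4645,.3235,.113],[.4645,.3235,.079],[.4645,.3395,.113],[.4645,.3075,.113]]))
go([.4645,.3235,.102],Rt)
cv2.imwrite("pics/w3b.png",tile("pics/w3.png",(160,120,480,360),(800,600)))
E
```

```text
t: 7.67
tcp_pos: [0.4649, 0.3233, 0.4238]
orientation: [-2.221, 2.221, -0.0]
wrist_force: [0.7, -0.6, -0.4]
grip_width: 0.0871
gripper_force: 0.0
[[323.93031404 231.08071443]
 [323.82627402 220.03195481]
 [323.8966051  251.59784818]
 [323.96509666 209.91007562]]
t 7.72 tcp [0.4645 0.3235 0.2655] rows x y z [-0.0011  0.0005 -0.2108] r [-0.0002  0.0004  0.0008]
```

View pics/w3b.png

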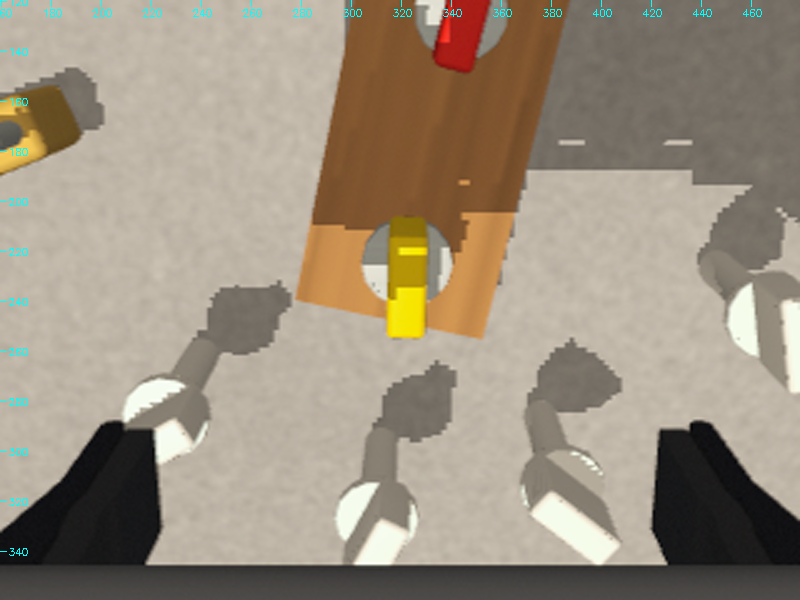

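```bash
python3 -m pendant '[{"claw":0,"x":0,"y":0.003,"z":-0.1,"rx":0,"ry":0,"rz":0},{"claw":0,"x":0,"y":0.003,"z":-0.1,"rx":0,"ry":0,"rz":0},{"claw":0,"x":0,"y":0.003,"z":-0.1,"rx":0,"ry":0,"rz":0},{"claw":0.3,"x":0,"y":0.003,"z":-0.17,"rx":0,"ry":0,"rz":0},{"claw":0.3,"x":0,"y":0.003,"z":-0.17,"rx":0,"ry":0,"rz":0},{"claw":0.3,"x":0,"y":0.003,"z":-0.208,"rx":0,"ry":0,"rz":0},{"claw":0.3,"x":0,"y":0.003,"z":-0.208,"rx":0,"ry":0,"rz":0},{"claw":0.3,"x":0,"y":0.003,"z":-0.208,"rx":0,"ry":0,"rz":0},{"claw":1,"x":0,"y":0.003,"z":-0.208,"rx":0,"ry":0,"rz":0},{"claw":1,"x":0,"y":0.003,"z":-0.208,"rx":0,"ry":0,"rz":0},{"claw":1,"x":0,"y":0.003,"z":-0.208,"rx":0,"ry":0,"rz":0},{"claw":1,"x":0,"y":0.003,"z":-0.208,"rx":0,"ry":0,"rz":0},{"claw":1,"x":0,"y":0.003,"z":-0.208,"rx":0,"ry":0,"rz":0},{"claw":1,"x":0,"y":0.003,"z":-0.208,"rx":0,"ry":0,"rz":0},{"claw":1,"x":0,"y":0.003,"z":-0.208,"rx":0,"ry":0,"rz":0},{"claw":1,"x":0,"y":0.003,"z":-0.208,"rx":0,"ry":0,"rz":0},{"claw":1,"x":0,"y":0.003,"z":-0.208,"rx":0,"ry":0,"rz":0},{"claw":1,"x":0,"y":0.003,"z":-0.208,"rx":0,"ry":0,"rz":0},{"claw":1,"x":0,"y":0.003,"z":-0.208,"rx":0,"ry":0,"rz":0}]'
```

```text
t: 9.3
tcp_pos: [0.4645, 0.3267, 0.2675]
orientation: [-2.223, 2.219, 0.0]
wrist_force: [0.2, -0.3, 0.5]
grip_width: 0.0117
gripper_force: 30.0
```

```bash
python3 -m pendant '[{"claw":1,"x":0,"y":0,"z":0.03,"rx":0,"ry":0,"rz":0},{"claw":1,"x":0,"y":0,"z":0.07,"rx":0,"ry":0,"rz":0},{"claw":1,"x":0,"y":0,"z":0.12,"rx":0,"ry":0,"rz":0},{"claw":1,"x":0,"y":0,"z":0.16,"rx":0,"ry":0,"rz":0},{"claw":1,"x":0,"y":0,"z":0.2,"rx":0,"ry":0,"rz":0},{"claw":1,"x":0,"y":0,"z":0.2,"rx":0,"ry":0,"rz":0},{"claw":1,"x":0,"y":0,"z":0.2,"rx":0,"ry":0,"rz":0}]'
python3 - <<'E'
from fit2 import *
s=env.get_state();c=env.read_camera("wrist");cv2.imwrite("pics/w4.png",c["color"][:,:,::-1]);np.save("w4.npy",[*s["tcp_pos"],*s["orientation"]])
Rm=R.from_rotvec(s["orientation"]).as_matrix();W=wristcam(s)
print(W.proj([s["tcp_pos"]+Rm@[0,0,z] for z in (.2595,.2495,.1895)]))
p=np.load("p2.npy");F=frame(p)
hole=p[:3]+F@[p[5],0,0]
go(hole+F[:,2]*(.03+.096),tool_fork(p))
cv2.imwrite("pics/w4b.png",tile("pics/w4.png",(240,200,400,320),(800,600)))
E
```

```text
t: 9.88
tcp_pos: [0.4643, 0.3266, 0.4189]
orientation: [-2.22, 2.217, 0.002]
wrist_force: [-0.7, 0.3, -2.8]
grip_width: 0.0118
gripper_force: 30.0
[[323.22119304 252.94738294]
 [323.24446627 258.26784446]
 [323.43436449 301.6802217 ]]
t 9.93 tcp [0.7631 0.0205 0.3776] rows x y z [ 0.3988 -0.4077 -0.0524] r [ 0.053   0.6635 -0.2028]
```

View pics/w4b.png

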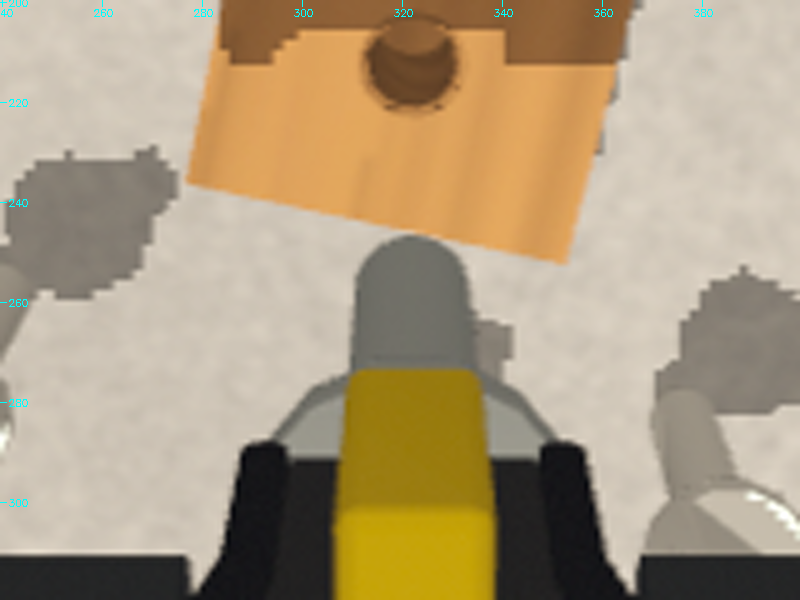

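```bash
python3 -m pendant '[{"claw":1,"x":0.399,"y":-0.408,"z":0.03,"rx":0.053,"ry":0.6635,"rz":-0.2028},{"claw":1,"x":0.399,"y":-0.408,"z":0.03,"rx":0.053,"ry":0.6635,"rz":-0.2028},{"claw":1,"x":0.399,"y":-0.408,"z":0.03,"rx":0.053,"ry":0.6635,"rz":-0.2028},{"claw":1,"x":0.399,"y":-0.408,"z":0.03,"rx":0.053,"ry":0.6635,"rz":-0.2028},{"claw":1,"x":0.399,"y":-0.408,"z":0.03,"rx":0.053,"ry":0.6635,"rz":-0.2028},{"claw":1,"x":0.399,"y":-0.408,"z":0.03,"rx":0.053,"ry":0.6635,"rz":-0.2028},{"claw":1,"x":0.399,"y":-0.408,"z":0.03,"rx":0.053,"ry":0.6635,"rz":-0.2028},{"claw":1,"x":0.399,"y":-0.408,"z":0.03,"rx":0.053,"ry":0.6635,"rz":-0.2028},{"claw":1,"x":0.399,"y":-0.408,"z":0.03,"rx":0.053,"ry":0.6635,"rz":-0.2028},{"claw":1,"x":0.399,"y":-0.408,"z":0.03,"rx":0.053,"ry":0.6635,"rz":-0.2028},{"claw":1,"x":0.399,"y":-0.408,"z":0.03,"rx":0.053,"ry":0.6635,"rz":-0.2028},{"claw":1,"x":0.399,"y":-0.408,"z":0.03,"rx":0.053,"ry":0.6635,"rz":-0.2028},{"claw":1,"x":0.399,"y":-0.408,"z":-0.01,"rx":0.053,"ry":0.6635,"rz":-0.2028},{"claw":1,"x":0.399,"y":-0.408,"z":-0.052,"rx":0.053,"ry":0.6635,"rz":-0.2028},{"claw":1,"x":0.399,"y":-0.408,"z":-0.052,"rx":0.053,"ry":0.6635,"rz":-0.2028},{"claw":1,"x":0.399,"y":-0.408,"z":-0.052,"rx":0.053,"ry":0.6635,"rz":-0.2028},{"claw":1,"x":0.399,"y":-0.408,"z":-0.052,"rx":0.053,"ry":0.6635,"rz":-0.2028}]'
cat >> fit2.py <<'E'
def tipinfo(show=True):
    p=np.load("p2.npy");F=frame(p);s=env.get_state();Rm=R.from_rotvec(s["orientation"]).as_matrix()
    tip=s["tcp_pos"]+Rm[:,2]*.2615
    l=F.T@(tip-p[:3]);l[0]-=p[5]
    print("t",round(float(s["t"]),2),"tip rel hole mm",np.round(l*1e3,1),"F fork",np.round(F.T@s["wrist_force"],1),"tilt err",np.round(F.T@np.cross(-Rm[:,2],F[:,2]),4))
    return p,F,s,tip
E
python3 - <<'E'
from fit2 import *
p,F,s,tip=tipinfo()
s=env.get_state();c=env.read_camera("wrist");cv2.imwrite("pics/w5.png",c["color"][:,:,::-1]);W=wristcam(s)
hole=p[:3]+F@[p[5],0,0]
print("hole",W.proj(hole),"tip",W.proj(tip)); print("1mm steps fork x,y,z /.75:\n",np.round(F.T/750,5))
cv2.imwrite("pics/w5b.png",tile("pics/w5.png",(240,160,400,280),(800,600)))
E
```

```text
t: 11.35
tcp_pos: [0.7638, 0.0212, 0.3794]
orientation: [1.782, -2.094, -0.558]
wrist_force: [0.5, 0.6, -0.5]
grip_width: 0.0118
gripper_force: 30.0
t 11.35 tip rel hole mm [-0.1 -0.4 29.9] F fork [-0.5 -0.7 -0.2] tilt err [-0.0013 -0.0021 -0.    ]
hole [[323.39775132 237.87988181]] tip [[323.21674799 251.93120684]]
1mm steps fork x,y,z /.75:
 [[-0.00114  0.00019  0.00067]
 [-0.00021 -0.00132  0.     ]
 [ 0.00066 -0.00011  0.00115]]
```

View pics/w5b.png

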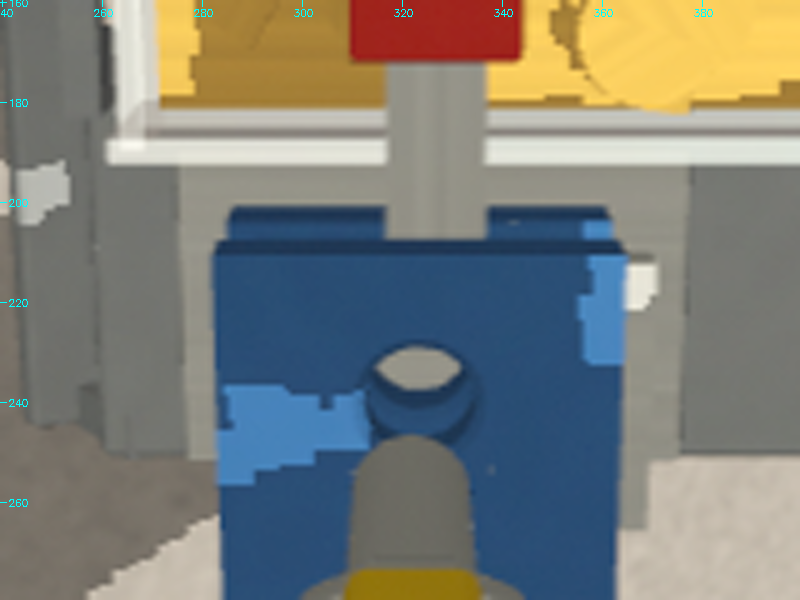

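```bash
python3 -m pendant '[{"claw":1,"x":-0.007,"y":0.0012,"z":-0.0097,"rx":0,"ry":0,"rz":0},{"claw":1,"x":-0.013,"y":0.0022,"z":-0.02,"rx":0,"ry":0,"rz":0},{"claw":1,"x":-0.0189,"y":0.0032,"z":-0.0303,"rx":0,"ry":0,"rz":0},{"claw":1,"x":-0.0222,"y":0.0037,"z":-0.0361,"rx":0,"ry":0,"rz":0},{"claw":1,"x":-0.0255,"y":0.0043,"z":-0.0418,"rx":0,"ry":0,"rz":0},{"claw":1,"x":-0.0255,"y":0.0043,"z":-0.0418,"rx":0,"ry":0,"rz":0},{"claw":1,"x":-0.0255,"y":0.0043,"z":-0.0418,"rx":0,"ry":0,"rz":0}]'
python3 -c "
from fit2 import *
tipinfo()"
```

```text
t: 11.98
tcp_pos: [0.7446, 0.0239, 0.3481]
orientation: [1.782, -2.095, -0.559]
wrist_force: [0.4, 0.4, -0.9]
grip_width: 0.0117
gripper_force: 30.0
t 11.98 tip rel hole mm [ 0.8 -0.4 -6.9] F fork [-0.7 -0.5 -0.6] tilt err [ 0.     -0.0028  0.    ]
```

```bash
python3 -m pendant '[{"claw":1,"x":-0.0026,"y":0.0004,"z":-0.0046,"rx":0,"ry":0,"rz":0},{"claw":1,"x":-0.0053,"y":0.0009,"z":-0.0092,"rx":0,"ry":0,"rz":0},{"claw":1,"x":-0.0079,"y":0.0013,"z":-0.0138,"rx":0,"ry":0,"rz":0},{"claw":1,"x":-0.0079,"y":0.0013,"z":-0.0138,"rx":0,"ry":0,"rz":0},{"claw":1,"x":-0.0079,"y":0.0013,"z":-0.0138,"rx":0,"ry":0,"rz":0}]'
python3 -c "
from fit2 import *
tipinfo()"
```

```text
t: 12.4
tcp_pos: [0.7384, 0.0254, 0.336]
orientation: [1.781, -2.094, -0.562]
wrist_force: [-0.4, 2.9, -3.9]
grip_width: 0.0119
gripper_force: 30.0
t 12.4 tip rel hole mm [  1.   -1.  -20.5] F fork [-1.3 -2.8 -3.8] tilt err [ 0.0007 -0.0002 -0.    ]
```

```bash
python3 -m pendant '[{"claw":1,"x":-0.0026,"y":0.0004,"z":-0.0046,"rx":0,"ry":0,"rz":0},{"claw":1,"x":-0.0053,"y":0.0009,"z":-0.0092,"rx":0,"ry":0,"rz":0},{"claw":1,"x":-0.0079,"y":0.0013,"z":-0.0138,"rx":0,"ry":0,"rz":0},{"claw":1,"x":-0.0106,"y":0.0018,"z":-0.0184,"rx":0,"ry":0,"rz":0},{"claw":1,"x":-0.0106,"y":0.0018,"z":-0.0184,"rx":0,"ry":0,"rz":0},{"claw":1,"x":-0.0106,"y":0.0018,"z":-0.0184,"rx":0,"ry":0,"rz":0}]'
python3 -c "
from fit2 import *
tipinfo()"
```

```text
t: 12.9
tcp_pos: [0.7305, 0.0265, 0.322]
orientation: [1.78, -2.094, -0.561]
wrist_force: [-0.4, 3.7, -4.7]
grip_width: 0.012
gripper_force: 30.0
t 12.9 tip rel hole mm [  0.9  -0.7 -36.7] F fork [-1.5 -3.6 -4.5] tilt err [ 0.0003 -0.0002 -0.    ]
```

```bash
python3 -m pendant '[{"claw":1,"x":-0.0033,"y":0.0005,"z":-0.0057,"rx":0,"ry":0,"rz":0},{"claw":1,"x":-0.0066,"y":0.0011,"z":-0.0115,"rx":0,"ry":0,"rz":0},{"claw":1,"x":-0.0099,"y":0.0016,"z":-0.0172,"rx":0,"ry":0,"rz":0},{"claw":1,"x":-0.0132,"y":0.0022,"z":-0.023,"rx":0,"ry":0,"rz":0},{"claw":1,"x":-0.0165,"y":0.0028,"z":-0.0288,"rx":0,"ry":0,"rz":0},{"claw":1,"x":-0.0185,"y":0.0031,"z":-0.0322,"rx":0,"ry":0,"rz":0},{"claw":1,"x":-0.0185,"y":0.0031,"z":-0.0322,"rx":0,"ry":0,"rz":0}]'
python3 -c "
from fit2 import *
tipinfo()"
```

```text
t: 13.48
tcp_pos: [0.7163, 0.0287, 0.2977]
orientation: [1.78, -2.093, -0.561]
wrist_force: [0.8, 3.2, -2.0]
grip_width: 0.0117
gripper_force: 30.0
t 13.48 tip rel hole mm [  1.3  -0.5 -64.9] F fork [-1.3 -3.3 -1.6] tilt err [-0.0001  0.0004  0.    ]
```

Now press to the seat in small steps.

```bash
python3 -m pendant '[{"claw":1,"x":-0.0013,"y":0.0002,"z":-0.0023,"rx":0,"ry":0,"rz":0},{"claw":1,"x":-0.0026,"y":0.0004,"z":-0.0046,"rx":0,"ry":0,"rz":0},{"claw":1,"x":-0.0039,"y":0.0006,"z":-0.0069,"rx":0,"ry":0,"rz":0},{"claw":1,"x":-0.0039,"y":0.0006,"z":-0.0069,"rx":0,"ry":0,"rz":0}]'
python3 -c "
from fit2 import *
tipinfo()"
```

```text
t: 13.82
tcp_pos: [0.7145, 0.0289, 0.2965]
orientation: [1.785, -2.096, -0.555]
wrist_force: [4.1, 4.0, 6.4]
grip_width: 0.0116
gripper_force: 30.0
t 13.82 tip rel hole mm [  0.6  -0.3 -66.8] F fork [ 0.3 -4.6  7.2] tilt err [-0.0004 -0.006  -0.    ]
```

```bash
python3 -m pendant '[{"claw":1,"x":-0.0013,"y":0.0002,"z":-0.0023,"rx":0,"ry":0,"rz":0},{"claw":1,"x":-0.0026,"y":0.0004,"z":-0.0046,"rx":0,"ry":0,"rz":0},{"claw":1,"x":-0.0026,"y":0.0004,"z":-0.0046,"rx":0,"ry":0,"rz":0},{"claw":1,"x":-0.0026,"y":0.0004,"z":-0.0046,"rx":0,"ry":0,"rz":0}]'
python3 - <<'E'
from fit2 import *
tipinfo()
ims=[]
for n,b in [("scene",(275,230,355,290)),("wrist",(240,160,400,280)),("top",(280,190,360,250)),("scene",(255,190,415,310))]:
    cv2.imwrite(f"pics/f_{n}.png",env.read_camera(n)["color"][:,:,::-1]);ims.append(tile(f"pics/f_{n}.png",b))
cv2.imwrite("pics/f1.png",np.vstack([np.hstack(ims[:2]),np.hstack(ims[2:])]))
E
```

```text
t: 14.15
tcp_pos: [0.7136, 0.0291, 0.297]
orientation: [1.789, -2.1, -0.55]
wrist_force: [7.1, 4.6, 16.3]
grip_width: 0.0114
gripper_force: 30.0
t 14.15 tip rel hole mm [  0.   -0.3 -66.9] F fork [ 2.7 -5.7 17.2] tilt err [-0.0004 -0.0123 -0.    ]
```

View pics/f1.png

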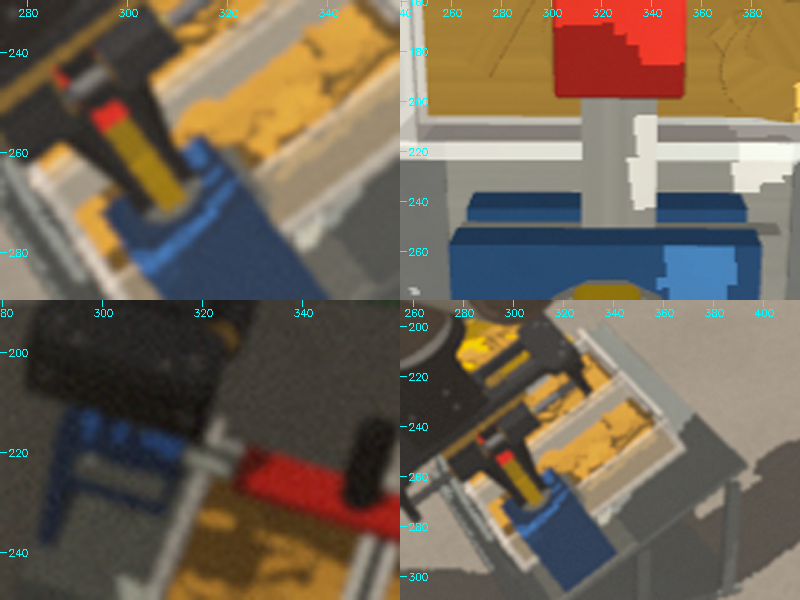

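```bash
python3 -m pendant '[{"claw":1,"x":-0.0013,"y":0.0002,"z":-0.0023,"rx":0,"ry":0,"rz":0},{"claw":1,"x":-0.0026,"y":0.0004,"z":-0.0046,"rx":0,"ry":0,"rz":0},{"claw":1,"x":-0.0039,"y":0.0006,"z":-0.0069,"rx":0,"ry":0,"rz":0},{"claw":1,"x":-0.0039,"y":0.0006,"z":-0.0069,"rx":0,"ry":0,"rz":0},{"claw":1,"x":-0.0039,"y":0.0006,"z":-0.0069,"rx":0,"ry":0,"rz":0}]'
python3 - <<'E'
from fit2 import *
tipinfo()
E
```

```text
t: 14.77
tcp_pos: [0.7121, 0.0294, 0.2976]
orientation: [1.796, -2.104, -0.541]
wrist_force: [11.5, 5.0, 29.5]
grip_width: 0.0117
gripper_force: 30.1
t 14.77 tip rel hole mm [ -0.7  -0.3 -67.1] F fork [ 5.6 -6.8 30.8] tilt err [-0.0008 -0.0215 -0.    ]
```

```bash
python3 -m pendant '[{"claw":1,"x":0.0073,"y":-0.0012,"z":0.0127,"rx":0,"ry":0,"rz":0},{"claw":1,"x":0.0073,"y":-0.0012,"z":0.0127,"rx":0,"ry":0,"rz":0},{"claw":0,"x":0.0073,"y":-0.0012,"z":0.0127,"rx":0,"ry":0,"rz":0},{"claw":0,"x":0.0073,"y":-0.0012,"z":0.0127,"rx":0,"ry":0,"rz":0},{"claw":0,"x":0.0073,"y":-0.0012,"z":0.0127,"rx":0,"ry":0,"rz":0},{"claw":0,"x":0.0073,"y":-0.0012,"z":0.0127,"rx":0,"ry":0,"rz":0},{"claw":0,"x":0.0073,"y":-0.0012,"z":0.0127,"rx":0,"ry":0,"rz":0},{"claw":0,"x":0.0273,"y":-0.0046,"z":0.0477,"rx":0,"ry":0,"rz":0},{"claw":0,"x":0.0733,"y":-0.0122,"z":0.1277,"rx":0,"ry":0,"rz":0},{"claw":0,"x":0.0733,"y":-0.0122,"z":0.1277,"rx":0,"ry":0,"rz":0},{"claw":0,"x":0.08,"y":0.06,"z":0.1277,"rx":0,"ry":0,"rz":0},{"claw":0,"x":0.08,"y":0.06,"z":0.1277,"rx":0,"ry":0,"rz":0},{"claw":0,"x":0.08,"y":0.06,"z":0.1277,"rx":0,"ry":0,"rz":0},{"claw":0,"x":0.08,"y":0.06,"z":0.1277,"rx":0,"ry":0,"rz":0}]'
python3 - <<'E'
from fit2 import *
p,F,s,tip=tipinfo();s=env.get_state()
cs={}
for n in ("wrist","scene","top"):
    cv2.imwrite(f"pics/g_{n}.png",env.read_camera(n)["color"][:,:,::-1])
W=wristcam(s);np.save("w6.npy",[*s["tcp_pos"],*s["orientation"]])
for z in (0,.003):
    L=np.array([[0,0,.107+z],[0,0,.076+z],[0,-.016,.107+z],[0,.016,.107+z],[0,0,.033]]);L[:,0]+=p[5];L[4,:2]=[0,.1]
    for n,c in (("w",W),("s",scene),("t",top)): print(z,n,c.proj(p[:3]+L@F.T).round(1).tolist())
ims=[tile("pics/g_wrist.png",(180,60,500,300)),tile("pics/g_scene.png",(270,215,350,275)),tile("pics/g_top.png",(280,185,360,245)),tile("pics/g_scene.png",(255,190,415,310))]
cv2.imwrite("pics/g1.png",np.vstack([np.hstack(ims[:2]),np.hstack(ims[2:])]))
E
```

```text
t: 15.93
tcp_pos: [0.7689, 0.0757, 0.3794]
orientation: [1.781, -2.091, -0.56]
wrist_force: [-0.4, -0.9, 0.8]
grip_width: 0.0826
gripper_force: 0.0
t 15.93 tip rel hole mm [  3.9 -54.9  28. ] F fork [0.6 0.9 0.6] tilt err [-0.0019  0.0008  0.    ]
0 w [[314.3, 183.5], [315.5, 173.5], [314.4, 222.3], [314.1, 142.3], [321.1, -38.3]]
0 s [[283.1, 236.7], [290.9, 246.8], [285.8, 240.4], [280.4, 233.0], [285.8, 237.1]]
0 t [[315.8, 175.6], [313.5, 186.5], [308.3, 173.2], [323.2, 177.9], [354.6, 216.0]]
0.003 w [[314.1, 184.6], [315.4, 174.3], [314.3, 224.1], [314.0, 142.8], [321.1, -38.3]]
0.003 s [[282.3, 235.7], [290.2, 245.8], [285.1, 239.4], [279.7, 232.0], [285.8, 237.1]]
0.003 t [[316.0, 174.5], [313.7, 185.5], [308.6, 172.1], [323.5, 176.8], [354.6, 216.0]]
```

View pics/g1.png

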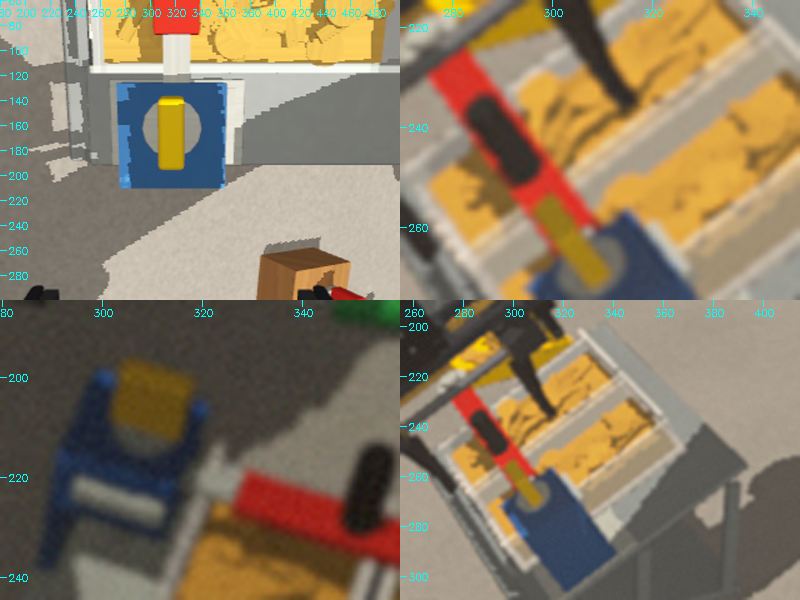

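Run:
```python
from fit2 import *
p=np.load("p2.npy");F=frame(p);w=np.load("w6.npy");W=wristcam(dict(tcp_pos=w[:3],orientation=w[3:]))
for z in (0,.003):
    L=np.array([[0,0,.037+z],[0,0,.006+z],[0,-.016,.037+z],[0,.016,.037+z],[-.028,-.034,0],[.028,-.034,0]]);L[:,0]+=p[5]
    for n,c in (("w",W),("s",scene),("t",top)): print(z,n,c.proj(p[:3]+L@F.T).round(1).tolist())
ims=[tile("pics/g_wrist.png",(280,110,360,170)),tile("pics/g_scene.png",(285,245,325,275))]
ims=[tile("pics/g_wrist.png",(260,110,380,200),(800,600)),tile("pics/g_scene.png",(285,240,325,270),(800,600))]
cv2.imwrite("pics/g2.png",np.hstack([cv2.resize(i,(400,300)) for i in ims]))
```

```text
0 w [[316.6, 164.5], [317.3, 159.3], [316.7, 192.7], [316.5, 135.2], [276.0, 209.5], [358.9, 209.6]]
0 s [[300.4, 259.0], [307.6, 268.4], [303.2, 262.9], [297.6, 255.2], [304.2, 286.9], [326.1, 270.3]]
0 t [[310.7, 199.6], [308.6, 209.6], [303.6, 197.4], [317.8, 201.9], [297.3, 198.5], [289.6, 215.3]]
0.003 w [[316.5, 165.1], [317.2, 159.7], [316.6, 193.6], [316.5, 135.4], [276.0, 209.5], [358.9, 209.6]]
0.003 s [[299.7, 258.1], [306.9, 267.5], [302.5, 262.0], [296.9, 254.3], [304.2, 286.9], [326.1, 270.3]]
0.003 t [[310.9, 198.7], [308.8, 208.7], [303.8, 196.4], [318.0, 200.9], [297.3, 198.5], [289.6, 215.3]]
```

View pics/g2.png

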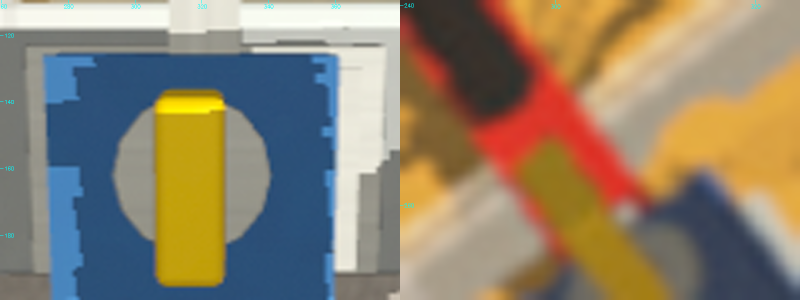

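```bash
python3 -m pendant '[{"claw":1,"x":-0.0076,"y":-0.0733,"z":-0.0023,"rx":0,"ry":0,"rz":0},{"claw":1,"x":-0.0076,"y":-0.0733,"z":-0.0023,"rx":0,"ry":0,"rz":0},{"claw":1,"x":-0.0076,"y":-0.0733,"z":-0.0023,"rx":0,"ry":0,"rz":0},{"claw":1,"x":-0.0076,"y":-0.0733,"z":-0.0023,"rx":0,"ry":0,"rz":0},{"claw":1,"x":-0.0076,"y":-0.0733,"z":-0.0023,"rx":0,"ry":0,"rz":0},{"claw":1,"x":-0.0076,"y":-0.0733,"z":-0.0023,"rx":0,"ry":0,"rz":0},{"claw":1,"x":-0.0076,"y":-0.0733,"z":-0.0023,"rx":0,"ry":0,"rz":0},{"claw":1,"x":-0.0076,"y":-0.0733,"z":-0.0023,"rx":0,"ry":0,"rz":0},{"claw":1,"x":-0.0076,"y":-0.0733,"z":-0.0023,"rx":0,"ry":0,"rz":0},{"claw":1,"x":-0.0076,"y":-0.0733,"z":-0.0023,"rx":0,"ry":0,"rz":0},{"claw":1,"x":-0.0076,"y":-0.0733,"z":-0.0023,"rx":0,"ry":0,"rz":0},{"claw":1,"x":-0.0076,"y":-0.0733,"z":-0.0023,"rx":0,"ry":0,"rz":0},{"claw":1,"x":-0.0076,"y":-0.0733,"z":-0.0023,"rx":0,"ry":0,"rz":0},{"claw":1,"x":-0.0076,"y":-0.0733,"z":-0.0023,"rx":0,"ry":0,"rz":0},{"claw":1,"x":-0.0285,"y":-0.0699,"z":-0.038,"rx":0,"ry":0,"rz":0},{"claw":1,"x":-0.0485,"y":-0.0665,"z":-0.0736,"rx":0,"ry":0,"rz":0},{"claw":1,"x":-0.0485,"y":-0.0665,"z":-0.0736,"rx":0,"ry":0,"rz":0},{"claw":1,"x":-0.0485,"y":-0.0665,"z":-0.0736,"rx":0,"ry":0,"rz":0}]'
python3 -c "
from fit2 import *
tipinfo()"
```

```text
t: 17.58
tcp_pos: [0.7324, 0.0248, 0.3256]
orientation: [1.78, -2.093, -0.56]
wrist_force: [1.1, 0.4, 2.4]
grip_width: 0.0002
gripper_force: 0.0
t 17.58 tip rel hole mm [  0.9   1.1 -32.5] F fork [ 0.3 -0.6  2.6] tilt err [-0.0014  0.0002 -0.    ]
```

```bash
python3 -m pendant '[{"claw":1,"x":-0.0033,"y":0.0006,"z":-0.0057,"rx":0,"ry":0,"rz":0},{"claw":1,"x":-0.0053,"y":0.0009,"z":-0.0092,"rx":0,"ry":0,"rz":0},{"claw":1,"x":-0.0073,"y":0.0012,"z":-0.0127,"rx":0,"ry":0,"rz":0},{"claw":1,"x":-0.0092,"y":0.0015,"z":-0.0161,"rx":0,"ry":0,"rz":0},{"claw":1,"x":-0.0092,"y":0.0015,"z":-0.0161,"rx":0,"ry":0,"rz":0}]'
python3 -c "
from fit2 import *
tipinfo()"
```

```text
t: 18.0
tcp_pos: [0.7276, 0.0258, 0.3199]
orientation: [1.79, -2.101, -0.549]
wrist_force: [5.5, 0.7, 12.0]
grip_width: 0.0003
gripper_force: 6.7
t 18.0 tip rel hole mm [ -1.3   0.4 -39.9] F fork [ 1.3 -1.5 13. ] tilt err [ 0.0006 -0.0136  0.    ]
```

```bash
python3 -m pendant '[{"claw":1,"x":-0.002,"y":0.0003,"z":-0.0035,"rx":0,"ry":0,"rz":0},{"claw":1,"x":-0.0033,"y":0.0006,"z":-0.0057,"rx":0,"ry":0,"rz":0},{"claw":1,"x":-0.0033,"y":0.0006,"z":-0.0057,"rx":0,"ry":0,"rz":0}]'
python3 -c "
from fit2 import *
tipinfo()"
python3 -m pendant '[{"claw":1,"x":0.0125,"y":-0.0021,"z":0.0218,"rx":0,"ry":0,"rz":0},{"claw":1,"x":0.0323,"y":-0.0054,"z":0.0563,"rx":0,"ry":0,"rz":0},{"claw":1,"x":0.0657,"y":0.0284,"z":0.0402,"rx":0,"ry":0,"rz":0},{"claw":1,"x":0.0657,"y":0.0284,"z":0.0402,"rx":0,"ry":0,"rz":0},{"claw":1,"x":0.0657,"y":0.0284,"z":0.0402,"rx":0,"ry":0,"rz":0},{"claw":1,"x":0.0657,"y":0.0284,"z":0.0402,"rx":0,"ry":0,"rz":0}]'
python3 -c "
from fit2 import *
tipinfo()"
```

```text
t: 18.25
tcp_pos: [0.7263, 0.026, 0.3205]
orientation: [1.796, -2.106, -0.541]
wrist_force: [9.1, 0.7, 23.0]
grip_width: 0.0005
gripper_force: 12.2
t 18.25 tip rel hole mm [ -2.    0.4 -39.9] F fork [ 3.8 -2.2 24.4] tilt err [ 0.0006 -0.0221 -0.    ]
t: 18.75
tcp_pos: [0.7729, 0.0477, 0.3391]
orientation: [1.781, -2.094, -0.559]
wrist_force: [0.7, -0.7, 1.2]
grip_width: 0.0003
gripper_force: 0.0
t 18.75 tip rel hole mm [-24.1 -28.2  -2.6] F fork [-0.1  0.6  1.4] tilt err [-0.0005 -0.0012 -0.    ]
```

```bash
python3 -m pendant '[{"claw":1,"x":-0.0165,"y":0.0028,"z":-0.0288,"rx":0,"ry":0,"rz":0},{"claw":1,"x":-0.033,"y":0.0055,"z":-0.0575,"rx":0,"ry":0,"rz":0},{"claw":1,"x":-0.0449,"y":0.0075,"z":-0.0782,"rx":0,"ry":0,"rz":0},{"claw":1,"x":-0.0475,"y":0.0079,"z":-0.0828,"rx":0,"ry":0,"rz":0},{"claw":1,"x":-0.0502,"y":0.0084,"z":-0.0874,"rx":0,"ry":0,"rz":0},{"claw":1,"x":-0.0515,"y":0.0086,"z":-0.0897,"rx":0,"ry":0,"rz":0},{"claw":1,"x":-0.0528,"y":0.0088,"z":-0.092,"rx":0,"ry":0,"rz":0},{"claw":1,"x":-0.0528,"y":0.0088,"z":-0.092,"rx":0,"ry":0,"rz":0}]'
python3 -c "
from fit2 import *
tipinfo()"
```

```text
t: 19.42
tcp_pos: [0.7341, 0.0535, 0.2773]
orientation: [1.787, -2.098, -0.552]
wrist_force: [0.8, -1.0, 11.5]
grip_width: 0.0003
gripper_force: 5.4
t 19.42 tip rel hole mm [-23.1 -27.6 -75.8] F fork [ 4.9  0.8 10.4] tilt err [-0.0007 -0.0091 -0.    ]
```

```bash
python3 -m pendant '[{"claw":1,"x":0.02,"y":-0.0033,"z":0.035,"rx":0,"ry":0,"rz":0},{"claw":1,"x":0.06,"y":-0.01,"z":0.105,"rx":0,"ry":0,"rz":0},{"claw":1,"x":0.08,"y":-0.013,"z":0.18,"rx":0,"ry":0,"rz":0},{"claw":1,"x":0.08,"y":-0.013,"z":0.2,"rx":0,"ry":0,"rz":0},{"claw":1,"x":0.08,"y":-0.013,"z":0.2,"rx":0,"ry":0,"rz":0},{"claw":1,"x":0.08,"y":-0.013,"z":0.2,"rx":0,"ry":0,"rz":0}]'
python3 -c "
from rig import env
import cv2
from h import *
cv2.imwrite('pics/z_s.png',env.read_camera('scene')['color'][:,:,::-1]);cv2.imwrite('pics/z_w.png',env.read_camera('wrist')['color'][:,:,::-1])
cv2.imwrite('pics/z.png',np.hstack([tile('pics/z_s.png',(255,190,415,310)),tile('pics/z_w.png',(0,0,640,480))]))"
```

```text
t: 19.92
tcp_pos: [0.7931, 0.0432, 0.4277]
orientation: [1.788, -2.104, -0.551]
wrist_force: [0.2, -1.0, -0.7]
grip_width: 0.0006
gripper_force: 0.0
```

View pics/z.png

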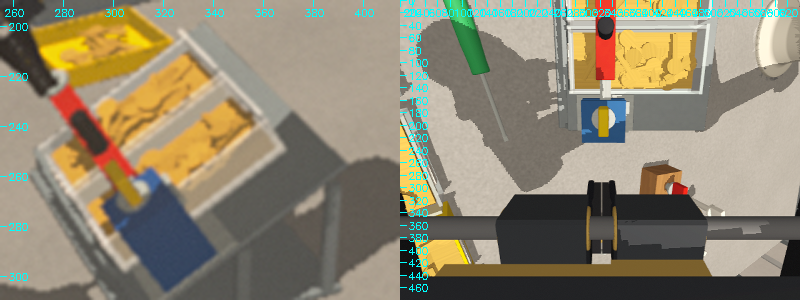

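The bar lies in the fork, parallel to its edges. The pin's collar is flush on the fork's top face, and the arm is clear of everything.

```bash
python3 -c "
from rig import env
print(env.hand_in())"
```

```text
the job is handed in; nothing more can be done
None
```

I swung the bar home against its stop and pressed the yellow pin through the fork until its head sat on the upper ear. I then handed the job in at about 20 s, with the short pin and the loose things on the bench untouched and no verdict reported back.

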